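Set the gear play of a garment-conveyor drive

ROBOT

A 7-joint arm with a two-finger parallel gripper is mounted at the origin on the work surface. World frame = base frame: x ahead of the robot, y to its left, z up, the work surface at z = 0. Lengths are in m, angles in rad, forces in N, time in s.
With the tool pointing down it reaches from about 0.4 to 0.9 m from the base axis. Payload 5.5 kg.
Tool frame: the origin (TCP) lies between the finger pads; the fingertips stand 14 mm ahead of it and the grasp point (between the pads) lies 5 mm behind it; z points along the fingers, y is the direction in which the jaws open and shut (so a half turn about z gives the same grasp; the last joint's range is limited). The gripper opens to 85 mm and grips with 20 to 120 N. Pads are 22 mm wide; open, the fingers measure 114 mm over their backs; the gripper's body (76 mm by 85 mm) begins 54 mm behind the grasp point. The pads swing forward as they close: fully open they stand 13 mm farther back than shut.
Start: joints at [1.54, 0.501, -0.427, 1.55, 0.221, 1.138, -0.21], TCP at [0.188, -0.622, 0.22] pointing down, gripper open.
Joint ranges: [-2.88, 2.88], [-0.31, 2.03], [-1.54, 1.56], [0.2, 2.42], [-1.41, 4.55], [0.19, 2.02], [-2.57, 2.57]. Speed limits (rad/s): [2.57, 2.57, 3.14, 3.14, 3.14, 3.14, 3.14].

INTERFACE

Orientations are given as a 3x3 rotation matrix whose columns are the frame's x, y, z axes.
In Python, from bench import r gives the robot as it stands. The module is installed in compiled form; this text tells all that it offers.
- The arm moves only by the tool send_rows, never from a script. Its argument "series" is text: rows parted by semicolons, each of 7 numbers parted by spaces: the shift along the tool's x, y, z in m, then the turn, a rotation vector about the tool's x, y, z in degrees, then the closure, from -1 (fully open) to 1 (shut), so that 0 is half open. A call has 1 to 20 rows; each row is the pose to reach, as a shift and turn from the pose commanded when the call began, along the tool's axes at that moment; what a row does not reach only later rows make up. A row lasts 1/10 s, in which the tool goes at most 50 mm and 8.59 degrees, less where a joint would pass 70% of its speed; a pose out of reach is approached as far as the arm can. A call with a gripper value outside its range is refused whole. The fingers move at their own pace and stop on an object; the grip force is fixed at half the most. Time passes only in rows, so rows that repeat a pose let the fingers close. It gives the time, the measured TCP pose, the force and the opening at its end, in the units of the state.
- r.state(): the state, without advancing time (a new reading comes with each control period).
- r.capture(name): name is "scene" or "top" or "wrist"; returns a dict with "color" (420x560x3 uint8, red, green, blue), "intrinsics" (3x3 intrinsics, pixels), "extrinsics" (4x4, takes a point from world to camera coordinates). Camera axes: x right, y up, looking along -z (the intrinsics and any distortion apply to the point x, -y, -z); pixel columns grow to the right and rows downward; lengths in m; the calibration is good to about 2 mm. A picture is of the moment at which its call begins. There is no depth.
- r.close_job(): hands the job in, once; it reports no verdict.
The state is a dict: "time": time; "joints": joint angles; "dq": joint speeds; "joint_torque": joint torques, N m; "tool_pos": TCP position; "ee_rot": TCP orientation; "wrist_force": force on the tool from outside, world axes, zero at the start; "torque": the same for the moment, N m; "finger_gap": opening from 0.0 (shut) to 1.0 (fully open).
Only numpy, scipy, OpenCV 4.12 (cv2) and the standard library are available. Lean on these libraries where they do the work, as an engineer would, in place of code of your own. Each camera call takes 0.05 s, during which the arm holds its last target. There are 200 camera calls.

TASK

The garment-conveyor drive on the service table has too much free play between its two gears. Going by the play you feel when you gently rock the hand crank to and fro, slide the motor plate in until the crank's knob has about 6 mm of free play in all (4 to 9 mm is fine), then check that setting by rocking the crank slowly and lightly to and fro twice, each time until the teeth take up. Do not jam or knock the gears together, leave the crank slack in its play, and leave the other things where they are.

Things in the scene. Friction and masses are not known exactly. Their poses are not given: they have to be found in the camera images.
- drive_unit: The drive unit: grey base plate 250 x 345 x 12 mm, bolted down, carrying two gears in mesh side by side, a hand crank and a gearmotor on a sliding plate. Origin on the table under the large gear's axis; y points from the large gear to the pinion and motor plate, x away from the robot, z up.
- gear_top (a point): Centre of the top face of the large gear, on its upright axis, 113 mm above the table. White nylon, 102 mm across, 15 coarse teeth. The steel pinion beside it (72 mm, 10 teeth, same height) sits on a worm gearmotor that cannot be turned through its pinion, so large gear and crank move only by the play between the teeth. Nylon: wedged or driven hard the teeth split (limit 20 N).
- crank (a joint): Angle of the large gear and the hand crank fixed on it, rad, counter-clockwise from above positive; at 0 the arm points along the unit's -x. It turns freely (under 0.5 N at the knob) till a tooth takes up on either side, then resistance rises steeply (it gives about 0.5 mm at the knob at 3 N). The motor has stopped at any angle, so the middle of the play lies up to 0.045 rad either side of 0.
- knob (a point): Centre of the crank's upright black knob, 22 mm in diameter, 42 mm high, free to spin on its spindle, 110 mm from the gear axis, centre 155 mm above the table; the crank arm's top is 24 mm below the centre. It rocks along the unit's y. The teeth feel about 2.2 times the force on the knob: 2 to 5 N is right, rock slowly, 15 mm/s or less, as 9 N or a knock overloads them.
- plate_handle (a point): Centre of the upright black grip (22 mm in diameter, 50 mm high, 97 mm above the table, on a steel stud) at the outer end of the motor plate, a steel plate 92 x 190 mm sliding in rails along the unit's y. Moving it to -y brings the gears closer. Its clamp screws are nipped: it drags with about 9 N and stays where left.
- motor_plate (a joint): Travel of the motor plate, m, growing towards the large gear, from -0.003 to 0.016; 0.001 to 0.002 at first. 1 mm inwards takes about 1.3 mm off the total free play at the knob. The gearmotor is bolted to the plate through slots, up to 3 mm off its nominal place and differently each time, so this value does not tell the play: it must be felt at the crank.
- wrench: Bystander: steel spanner 180 mm long lying beside the unit; origin at its middle, underside.
- screwdriver: Bystander: screwdriver 200 mm long lying beside the unit; origin at its middle, underside.
- grease_tin: Bystander: closed round tin, 72 mm across, 55 mm high; origin under its centre.
- spare_pinion: Bystander: white nylon pinion, 72 mm across, 26 mm high, lying on the unit's base plate; origin under its centre.

How it is judged:
By the outcome, as a careful person would: the job done as asked, in the order asked, and still so for the second after the job is handed in, with the robot touching nothing.
It also fails if it takes over 61 s, if anything falls off the work surface, if the arm or the gripper's body presses on something with over 40 N, if the wrist force passes 120 N, or if a joint passes its speed limit or range.

## Working session

There is one attempt and no reset: what is moved stays moved. The work goes in short steps, Python scripts to look and compute and a tool call to move; the robot and the scene stay as the last step left them, time stands still between calls to the robot, and variables do not carry over. Pictures are saved under pics/ and viewed, about 8 in all and at most 12, crops included, and the job is handed in when it is done.

Besides the shell and the picture viewer there is one more tool, called after "Call:" as name(argument=value, ...) on one line, values as JSON. send_rows: Moves the arm, as the interface text tells. Its arguments: {"type":"object","properties":{"series":{"type":"string"}},"required":["series"]}

```bash
mkdir -p pics; python3 - <<'E'
from bench import r
import cv2,pickle,numpy as np
s=r.state();print({k:np.round(v,3).tolist() for k,v in s.items()})
d={}
for n in("scene","top"):
    c=r.capture(n);d[n]=c
    cv2.imwrite(f"pics/{n}0.png",c["color"][:,:,::-1])
    print(n,c.keys(),np.round(c["intrinsics"],1).tolist(),np.round(c["extrinsics"],3).tolist())
pickle.dump(d,open("d0.pkl","wb"))
E
```

```text
{'time': 0.0, 'joints': [1.54, 0.502, -0.427, 1.551, 0.221, 1.138, -0.21], 'dq': [0.0, -0.001, 0.001, -0.001, 0.0, 0.002, 0.0], 'joint_torque': [-0.0, -56.952, -5.816, -28.094, 0.011, 0.012, 0.0], 'tool_pos': [0.188, -0.622, 0.219], 'ee_rot': [[0.957, 0.29, -0.0], [0.29, -0.957, 0.002], [0.0, -0.002, -1.0]], 'wrist_force': [-0.431, -0.883, 0.521], 'torque': [-0.003, 0.054, -0.004], 'finger_gap': 0.999}
scene dict_keys(['color', 'intrinsics', 'extrinsics']) [[491.1, 0.0, 274.6], [0.0, 491.1, 206.1], [0.0, 0.0, 1.0]] [[0.607, 0.795, 0.016, -0.321], [-0.55, 0.405, 0.731, 0.263], [0.574, -0.452, 0.683, -1.378], [0.0, 0.0, 0.0, 1.0]]
top dict_keys(['color', 'intrinsics', 'extrinsics']) [[545.3, 0.0, 289.9], [0.0, 545.3, 205.9], [0.0, 0.0, 1.0]] [[-0.004, -1.0, 0.007, -0.043], [0.983, -0.003, 0.184, -0.596], [-0.184, 0.008, 0.983, -1.041], [0.0, 0.0, 0.0, 1.0]]
```

View pics/scene0.png

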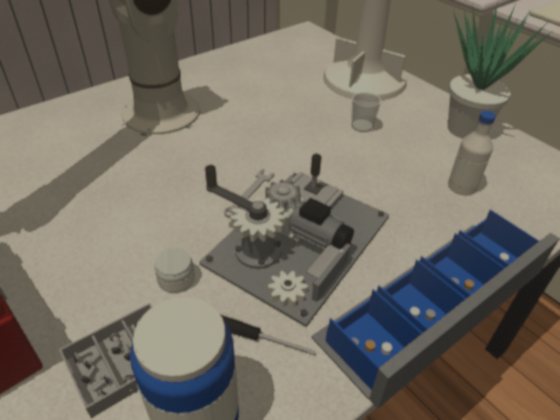

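View pics/top0.png

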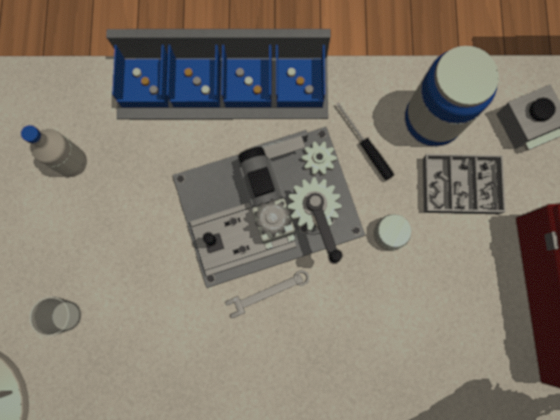

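The scene view shows the knob at about (211,178) and the plate grip at (316,165). The top view shows the gear hub at (315,203), the knob at (336,255) and the grip at (209,240).

```bash
cat > h.py <<'E'
import numpy as np,cv2
def ray(c,uv):
    K,E=c["intrinsics"],c["extrinsics"]
    p=np.linalg.inv(K)@[uv[0],uv[1],1]; d=E[:3,:3].T@(p*[1,-1,-1]); return -E[:3,:3].T@E[:3,3],d
def onz(c,uv,z):
    o,d=ray(c,uv); return o+d*(z-o[2])/d[2]
def tri(c1,u1,c2,u2):
    o,d=ray(c1,u1);p,e=ray(c2,u2)
    t=np.linalg.lstsq(np.c_[d,-e],p-o,rcond=None)[0]
    a,b=o+d*t[0],p+e*t[1]; return (a+b)/2,np.linalg.norm(a-b)
def dark(c,box,thr=45):
    x0,y0,x1,y1=box; m=(c["color"].max(2)<thr).astype(np.uint8)[y0:y1,x0:x1]
    n,l,s,ce=cv2.connectedComponentsWithStats(m)
    i=1+np.argmax(s[1:,4]); return ce[i]+[x0,y0],(s[i]+[x0,y0,0,0,0]).tolist()
E
python3 - <<'E'
import pickle,numpy as np,cv2
from h import *
d=pickle.load(open("d0.pkl","rb"));S,T=d["scene"],d["top"]
B={"knob":((322,243,350,268),(200,160,222,194),.155),"grip":((200,230,220,250),(306,150,326,180),.097)}
P={}
for k,(bt,bs,z) in B.items():
    a,sa=dark(T,bt);b,sb=dark(S,bs);print(k,a,sa,b,sb,"onz top",onz(T,a,z).round(4),"scene",onz(S,b,z).round(4),"tri",tri(T,a,S,b))
print("hub",onz(T,(315,202),.125))
big=cv2.resize(T["color"][120:300,165:375][:,:,::-1],None,fx=3.3,fy=3.3,interpolation=2)
cv2.imwrite("pics/topcrop.png",big)
E
```

```text
Traceback (most recent call last):
  File "h.py", line 14, in dark
    i=1+np.argmax(s[1:,4]); return ce[i]+[x0,y0],(s[i]+[x0,y0,0,0,0]).tolist()
        ~~~~~~~~~^^^^^^^^^
ValueError: attempt to get argmax of an empty sequence
```

```bash
python3 - <<'E'
import pickle,numpy as np,cv2
from h import *
d=pickle.load(open("d0.pkl","rb"));S,T=d["scene"],d["top"]
B={"knob":((322,243,350,268),(200,160,222,194),.155),"grip":((200,230,220,250),(306,150,326,180),.097)}
big=cv2.resize(T["color"][120:300,165:375][:,:,::-1],None,fx=3.3,fy=3.3,interpolation=2)
cv2.imwrite("pics/topcrop.png",big)
for k,(bt,bs,z) in B.items():
    for c,b in((T,bt),(S,bs)): print(c["color"].max(2)[b[1]:b[3],b[0]:b[2]].min())
    a,sa=dark(T,bt,65);b,sb=dark(S,bs,65);print(k,a,sa,b,sb,"onz top",onz(T,a,z).round(4),"scene",onz(S,b,z).round(4),"tri",tri(T,a,S,b))
print("hub",onz(T,(315,202),.125))
E
```

```text
13
45
knob [333.18072289 253.85542169] [325, 243, 17, 20, 166] [210.84816754 177.34031414] [206, 166, 11, 25, 191] onz top [ 0.4897 -0.1222  0.155 ] scene [ 0.4916 -0.1266  0.155 ] tri (array([ 0.48927057, -0.12373162,  0.1521436 ]), np.float64(0.0029267309582676868))
12
41
grip [211.20627803 240.93721973] [203, 233, 17, 17, 223] [315.45945946 164.93918919] [312, 155, 8, 22, 148] onz top [0.5208 0.1052 0.097 ] scene [0.5272 0.1106 0.097 ] tri (array([0.52347972, 0.10874692, 0.09477028]), np.float64(0.007944773017106596))
hub [ 0.59051724 -0.09237896  0.125     ]
```

View pics/topcrop.png

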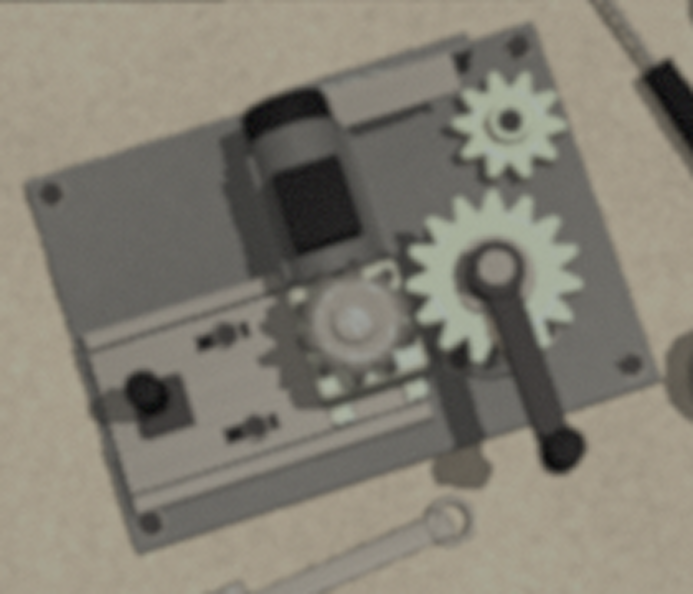

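The crop shows the knob top at crop (562,450), the grip top at (147,394), the hub at (497,268), and the base plate holes at (50,193), (517,47), (630,363) and (150,522).

```bash
python3 - <<'E'
import pickle,numpy as np
from h import *
from bench import r
d=pickle.load(open("d0.pkl","rb"));T=d["top"];S=d["scene"]
f=lambda u,v,z:onz(T,(165+(u+.5)/3.3-.5,120+(v+.5)/3.3-.5),z)
C=[f(u,v,.012) for u,v in((50,193),(517,47),(630,363),(150,522))]
for a,b in((1,0),(2,3)): e=C[a]-C[b]; print("edge y",np.linalg.norm(e),np.degrees(np.arctan2(e[0],-e[1])))
for a,b in((0,3),(1,2)): e=C[a]-C[b]; print("edge x",np.linalg.norm(e),np.degrees(np.arctan2(e[1],e[0])))
k=f(562,450,.176);g=f(147,394,.122);h=f(497,262,.13)
print("knob",k,"grip",g,"hub",h,np.linalg.norm(k-h))
print("toolbox corners z=.2",onz(T,(521,213),.2),onz(T,(540,382),.2))
R=r.state()["ee_rot"];p=r.state()["tool_pos"]
print("tool yaw",np.degrees(np.arctan2(R[1,0],R[0,0])))
for n,q in(("knob",[k[0],k[1],.24]),("grip",[g[0],g[1],.24])): print(n,R.T@(np.array(q)-p))
E
```

```text
edge y 0.31519141484522883 17.872256466258573
edge y 0.3151669446170573 18.152442330785245
edge x 0.21994847145915916 18.165161410382318
edge x 0.21840713569951017 18.1598204389457
knob [ 0.48387189 -0.1234351   0.176     ] grip [0.52134743 0.10555652 0.122     ] hub [ 0.59519282 -0.09266088  0.13      ] 0.12431975148536761
toolbox corners z=.2 [ 0.55542061 -0.44697381  0.2       ] [ 0.27296121 -0.45511804  0.2       ]
tool yaw 16.838517561066343
knob [ 0.42746159 -0.39109595 -0.02024284]
grip [ 0.52966358 -0.59941349 -0.01987443]
```

Call:
send_rows(series="0 0 -0.05 0 0 0 -1;0 0 -0.10 0 0 0 -1;0 0 -0.15 0 0 0 -1;0.036 -0.033 -0.15 0 0 0 -1;0.072 -0.066 -0.15 0 0 0 -1;0.108 -0.098 -0.15 0 0 0 -1;0.143 -0.131 -0.15 0 0 0 -1;0.179 -0.163 -0.15 0 0 0 -1;0.215 -0.196 -0.15 0 0 0 -1;0.251 -0.229 -0.15 0 0 -1.3 -1;0.287 -0.262 -0.15 0 0 -1.3 -1;0.323 -0.294 -0.15 0 0 -1.3 -1;0.358 -0.327 -0.15 0 0 -1.3 -1;0.394 -0.359 -0.14 0 0 -1.3 -1;0.430 -0.392 -0.12 0 0 -1.3 -1;0.430 -0.392 -0.08 0 0 -1.3 -1;0.430 -0.392 -0.04 0 0 -1.3 -1;0.430 -0.392 -0.04 0 0 -1.3 -1;0.430 -0.392 -0.04 0 0 -1.3 -1")

```text
time: 2.0
tool_pos: [0.486, -0.1223, 0.2602]
ee_rot: [[0.95, 0.311, -0.001], [0.311, -0.95, 0.001], [-0.001, -0.001, -1.0]]
wrist_force: [0.3, 1.0, 0.8]
finger_gap: 0.998
```

```bash
python3 - <<'E'
from bench import r
import cv2,pickle,numpy as np
s=r.state();print({k:np.round(s[k],4).tolist() for k in("time","tool_pos","ee_rot","wrist_force","joints")})
c=r.capture("wrist");pickle.dump(c,open("w1.pkl","wb"));cv2.imwrite("pics/w1.png",c["color"][:,:,::-1])
print(c["extrinsics"].round(3).tolist(),c["intrinsics"].round(1).tolist())
E
```

```text
{'time': 2.0, 'tool_pos': [0.486, -0.1223, 0.2602], 'ee_rot': [[0.9503, 0.3113, -0.0013], [0.3113, -0.9503, 0.0011], [-0.0009, -0.0014, -1.0]], 'wrist_force': [0.3161, 1.013, 0.768], 'joints': [0.9192, 0.2477, -0.8375, 1.8595, 0.2023, 1.1239, -1.2458]}
[[0.312, -0.95, -0.001, -0.268], [0.913, 0.301, -0.275, -0.36], [0.261, 0.085, 0.962, -0.535], [0.0, 0.0, 0.0, 1.0]] [[351.1, 0.0, 278.8], [0.0, 351.1, 212.5], [0.0, 0.0, 1.0]]
```

View pics/w1.png

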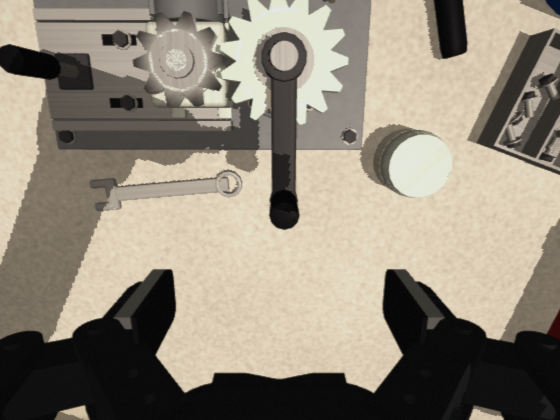

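The wrist view shows the knob at about (284,209), spanning rows 188–229. It is centred between the fingers in y but ahead in x. The gear hub is at (285,56) and the plate grip at about (30,62).

```bash
python3 - <<'E'
import pickle,numpy as np
from h import *
from bench import r
c=pickle.load(open("w1.pkl","rb"));E,K=c["extrinsics"],c["intrinsics"]
def pr(P):
    q=E[:3,:3]@P+E[:3,3]; q=q*[1,-1,-1]; return (K@q/q[2])[:2]
print("cam",-E[:3,:3].T@E[:3,3])
k=onz(c,(284,209),.155);print("knob",k,pr(k+[0,0,.021]),pr(k-[0,0,.021]))
h=onz(c,(285,56),.125);print("hub",h,np.linalg.norm((h-k)[:2]),np.degrees(np.arctan2(*(h-k)[1::-1])))
s=r.state();print("tool shift",s["ee_rot"].T@(np.array([k[0],k[1],.155])-s["tool_pos"]))
E
```

```text
cam [ 0.55237468 -0.1013811   0.41482864]
knob [ 0.4856555  -0.12714767  0.155     ] [284.38124357 216.84245178] [283.67191175 202.25099099]
hub [ 0.59280546 -0.09264516  0.125     ] 0.1125679237089626 17.848669606197078
tool shift [-0.00291661  0.0037452   0.10646893]
```

Call:
send_rows(series="-0.001 0.0037 0.02 0 0 0 -1;-0.001 0.0037 0.04 0 0 0 -0.7;-0.001 0.0037 0.06 0 0 0 -0.4;-0.001 0.0037 0.08 0 0 0 -0.2;-0.001 0.0037 0.095 0 0 0 0;-0.001 0.0037 0.104 0 0 0 0.1;-0.001 0.0037 0.104 0 0 0 0.2;-0.001 0.0037 0.104 0 0 0 0.25;-0.001 0.0037 0.104 0 0 0 0.25;-0.001 0.0037 0.104 0 0 0 0.25")

```text
time: 3.05
tool_pos: [0.4871, -0.1264, 0.1568]
ee_rot: [[0.95, 0.311, 0.001], [0.311, -0.95, -0.001], [0.001, 0.001, -1.0]]
wrist_force: [-0.2, 0.5, 0.1]
finger_gap: 0.376
```

```bash
python3 - <<'E'
from bench import r
import cv2,pickle,numpy as np
s=r.state();print({k:np.round(s[k],4).tolist() for k in("time","tool_pos","wrist_force","finger_gap")})
c=r.capture("wrist");pickle.dump(c,open("w2.pkl","wb"));cv2.imwrite("pics/w2.png",c["color"][:,:,::-1])
E
```

```text
{'time': 3.05, 'tool_pos': [0.4871, -0.1264, 0.1568], 'wrist_force': [-0.1633, 0.5302, 0.1377], 'finger_gap': 0.3762}
```

View pics/w2.png

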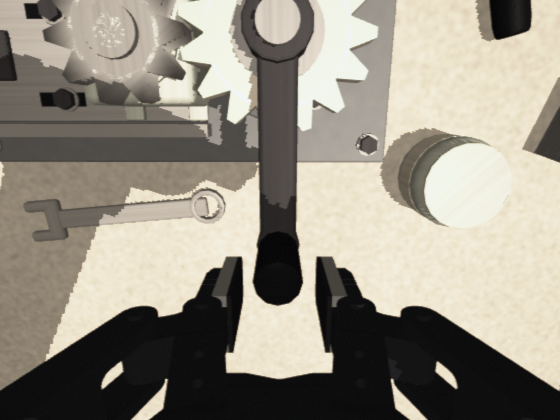

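The wrist view has the knob top at (278,283), midway between the pads at columns 241 and 317. I'll check the fore-aft offset.

```bash
python3 - <<'E'
import pickle,numpy as np
from h import *
c=pickle.load(open("w2.pkl","rb"));E,K=c["extrinsics"],c["intrinsics"]
def pr(P):
    q=E[:3,:3]@P+E[:3,3]; q=q*[1,-1,-1]; return (K@q/q[2])[:2].round(1)
for z in(.142,.155,.176): print(z,pr(np.array([.4871,-.1264,z])))
k=onz(c,(278,283),.176);h=onz(c,(278,20),.128);print(k,h,np.linalg.norm((h-k)[:2]))
E
```

```text
0.142 [277.6 251.9]
0.155 [277.6 262.2]
0.176 [277.5 282.4]
[ 0.48689223 -0.12670727  0.176     ] [ 0.59296318 -0.09185686  0.128     ] 0.1116494361041231
```

Call:
send_rows(series="0 0 0 0 0 0 0.32;0 0 0 0 0 0 0.36;0 0 0 0 0 0 0.40;0 0 0 0 0 0 0.42;0 0 0 0 0 0 0.44;0 0 0 0 0 0 0.46;0 0 0 0 0 0 0.48;0 0 0 0 0 0 0.50;0 0 0 0 0 0 0.52;0 0 0 0 0 0 0.54;0 0 0 0 0 0 0.56;0 0 0 0 0 0 0.58;0 0 0 0 0 0 0.6;0 0 0 0 0 0 0.6")

```text
time: 4.5
tool_pos: [0.4866, -0.1264, 0.1563]
ee_rot: [[0.95, 0.311, 0.0], [0.311, -0.95, -0.0], [0.0, 0.0, -1.0]]
wrist_force: [-1.5, -0.9, 5.1]
finger_gap: 0.221
```

Call:
send_rows(series="0 0.0007 0 0 0 0 0.6;0 0.0014 0 0 0 0 0.6;0 0.002 0 0 0 0 0.6;0 0.002 0 0 0 0 0.6")

```text
time: 4.9
tool_pos: [0.4873, -0.1284, 0.1562]
ee_rot: [[0.95, 0.311, 0.0], [0.311, -0.95, -0.0], [0.0, 0.0, -1.0]]
wrist_force: [-1.3, -0.6, 4.9]
finger_gap: 0.218
```

```bash
cat > q.py <<'E'
from bench import r
import numpy as np
def q():
    uy=np.array([-.311,.95,0]);ux=np.array([.95,.311,0]);s=r.state();p=s["tool_pos"]-np.array([.4866,-.1264,.1563])
    print("t %.2f  uy %.2f mm ux %.2f dz %.2f Fy %.2f Fx %.2f Fz %.2f gap %.4f Tz %.2f"%(s["time"],1e3*p@uy,1e3*p@ux,1e3*p[2],s["wrist_force"]@uy,s["wrist_force"]@ux,s["wrist_force"][2],s["finger_gap"],s["torque"][2]))
q()
E
python3 q.py
```

```text
t 4.90  uy -2.14 mm ux 0.03 dz -0.05 Fy -0.20 Fx -1.46 Fz 4.91 gap 0.2180 Tz 0.00
```

Call:
send_rows(series="0 0.0006 0 0 0 0 0.6;0 0.0012 0 0 0 0 0.6;0 0.0012 0 0 0 0 0.6")

```text
time: 5.2
tool_pos: [0.4876, -0.1293, 0.1563]
ee_rot: [[0.95, 0.311, 0.0], [0.311, -0.95, -0.0], [0.0, 0.0, -1.0]]
wrist_force: [-1.9, 0.5, 5.4]
finger_gap: 0.216
```

Call:
send_rows(series="0 0.0003 0 0 0 0 0.6;0 0.0005 0 0 0 0 0.6;0 0.0005 0 0 0 0 0.6")

```text
time: 5.5
tool_pos: [0.4877, -0.1295, 0.1563]
ee_rot: [[0.95, 0.311, 0.0], [0.311, -0.95, 0.0], [0.0, -0.0, -1.0]]
wrist_force: [-2.1, 0.8, 5.8]
finger_gap: 0.217
```

```bash
python3 q.py
```

```text
t 5.50  uy -3.25 mm ux 0.09 dz -0.05 Fy 1.36 Fx -1.73 Fz 5.78 gap 0.2166 Tz -0.04
```

Call:
send_rows(series="0 0.0003 0 0 0 0 0.6;0 0.0006 0 0 0 0 0.6;0 0.0006 0 0 0 0 0.6;0 0.0006 0 0 0 0 0.6")

```text
time: 5.9
tool_pos: [0.4878, -0.1297, 0.1563]
ee_rot: [[0.95, 0.312, -0.0], [0.312, -0.95, 0.0], [-0.0, -0.0, -1.0]]
wrist_force: [-2.7, 1.5, 6.0]
finger_gap: 0.218
```

```bash
python3 q.py
```

```text
t 5.90  uy -3.46 mm ux 0.10 dz -0.04 Fy 2.28 Fx -2.11 Fz 6.01 gap 0.2183 Tz 0.03
```

Call:
send_rows(series="0 -0.0007 0 0 0 0 0.6;0 -0.0014 0 0 0 0 0.6;0 -0.0021 0 0 0 0 0.6;0 -0.0028 0 0 0 0 0.6;0 -0.0035 0 0 0 0 0.6;0 -0.0042 0 0 0 0 0.6;0 -0.0049 0 0 0 0 0.6;0 -0.0056 0 0 0 0 0.6;0 -0.0063 0 0 0 0 0.6")

```text
time: 6.8
tool_pos: [0.486, -0.1246, 0.1563]
ee_rot: [[0.95, 0.311, 0.0], [0.311, -0.95, -0.0], [0.0, 0.001, -1.0]]
wrist_force: [-1.9, -0.6, 4.9]
finger_gap: 0.218
```

```bash
python3 q.py
```

```text
t 6.80  uy 1.89 mm ux 0.03 dz -0.04 Fy 0.03 Fx -1.96 Fz 4.92 gap 0.2179 Tz 0.02
```

Free so far. Continuing towards +y of the unit.

Call:
send_rows(series="0 -0.0007 0 0 0 0 0.6;0 -0.0014 0 0 0 0 0.6;0 -0.002 0 0 0 0 0.6;0 -0.002 0 0 0 0 0.6")

```text
time: 7.2
tool_pos: [0.4854, -0.1226, 0.1563]
ee_rot: [[0.95, 0.311, 0.0], [0.311, -0.95, -0.0], [0.0, 0.0, -1.0]]
wrist_force: [-1.6, -0.4, 4.7]
finger_gap: 0.221
```

Call:
send_rows(series="0 -0.0007 0 0 0 0 0.6;0 -0.0014 0 0 0 0 0.6;0 -0.002 0 0 0 0 0.6;0 -0.002 0 0 0 0 0.6")

```text
time: 7.6
tool_pos: [0.4849, -0.1206, 0.1563]
ee_rot: [[0.95, 0.311, 0.0], [0.311, -0.95, -0.0], [0.0, 0.0, -1.0]]
wrist_force: [-1.2, -1.5, 5.7]
finger_gap: 0.22
```

Call:
send_rows(series="0 -0.0007 0 0 0 0 0.6;0 -0.0014 0 0 0 0 0.6;0 -0.0014 0 0 0 0 0.6")

```text
time: 7.9
tool_pos: [0.4845, -0.1192, 0.1563]
ee_rot: [[0.95, 0.311, 0.001], [0.311, -0.95, -0.0], [0.0, 0.0, -1.0]]
wrist_force: [-0.9, -0.3, 5.0]
finger_gap: 0.216
```

```bash
python3 q.py
```

```text
t 7.90  uy 7.50 mm ux 0.21 dz -0.05 Fy -0.03 Fx -0.98 Fz 4.99 gap 0.2160 Tz -0.02
```

Call:
send_rows(series="0 -0.0007 0 0 0 0 0.6;0 -0.0014 0 0 0 0 0.6;0 -0.002 0 0 0 0 0.6;0 -0.002 0 0 0 0 0.6")

```text
time: 8.3
tool_pos: [0.484, -0.1172, 0.1563]
ee_rot: [[0.95, 0.311, 0.001], [0.311, -0.95, -0.0], [0.001, 0.0, -1.0]]
wrist_force: [-0.7, -0.5, 4.1]
finger_gap: 0.216
```

```bash
python3 q.py
```

```text
t 8.30  uy 9.53 mm ux 0.36 dz -0.04 Fy -0.28 Fx -0.79 Fz 4.12 gap 0.2164 Tz 0.04
```

Call:
send_rows(series="0.0001 -0.0007 0 0 0 0 0.6;0.0002 -0.0014 0 0 0 0 0.6;0.0002 -0.002 0 0 0 0 0.6;0.0002 -0.002 0 0 0 0 0.6")

```text
time: 8.7
tool_pos: [0.4836, -0.1158, 0.1563]
ee_rot: [[0.95, 0.311, 0.001], [0.311, -0.95, -0.001], [0.001, 0.001, -1.0]]
wrist_force: [0.2, -2.5, 5.4]
finger_gap: 0.22
```

```bash
python3 q.py
```

```text
t 8.70  uy 10.99 mm ux 0.47 dz -0.04 Fy -2.46 Fx -0.64 Fz 5.40 gap 0.2197 Tz -0.00
```

Call:
send_rows(series="0 0.0009 0 0 0 0 0.6;0 0.0018 0 0 0 0 0.6;0 0.0027 0 0 0 0 0.6;0 0.0036 0 0 0 0 0.6;0 0.0045 0 0 0 0 0.6;-0.0001 0.0054 0 0 0 0 0.6;-0.0002 0.0062 0 0 0 0 0.6;-0.0002 0.007 0 0 0 0 0.6;-0.0002 0.0076 0 0 0 0 0.6;-0.0002 0.0076 0 0 0 0 0.5;-0.0002 0.0076 0 0 0 0 0.4;-0.0002 0.0076 0 0 0 0 0.3;-0.0002 0.0076 0 0 0 0 0.1;-0.0002 0.0076 0 0 0 0 0;-0.0002 0.0076 0 0 0 0 0;-0.0002 0.0076 -0.02 0 0 0 -0.2;-0.0002 0.0076 -0.05 0 0 0 -0.2;-0.0002 0.0076 -0.07 0 0 0 -0.2;-0.0002 0.0076 -0.07 0 0 0 -0.2")

```text
time: 10.6
tool_pos: [0.4874, -0.1229, 0.2288]
ee_rot: [[0.95, 0.311, 0.005], [0.311, -0.95, -0.002], [0.004, 0.003, -1.0]]
wrist_force: [0.5, -0.1, 0.5]
finger_gap: 0.598
```

Call:
send_rows(series="0.02 -0.04 0 0 0 0 -0.2;0.045 -0.085 0 0 0 0 -0.2;0.067 -0.13 0 0 0 0 -0.2;0.09 -0.17 0.01 0 0 0 -0.2;0.107 -0.206 0.03 0 0 0 -0.2;0.107 -0.206 0.04 0 0 0 -0.2;0.107 -0.206 0.04 0 0 0 -0.2")

```text
time: 11.3
tool_pos: [0.5209, 0.1073, 0.1837]
ee_rot: [[0.949, 0.315, -0.005], [0.315, -0.949, -0.0], [-0.004, -0.001, -1.0]]
wrist_force: [-0.2, 0.1, -0.8]
finger_gap: 0.603
```

```bash
python3 - <<'E'
from bench import r
import cv2,pickle,numpy as np
s=r.state();print({k:np.round(s[k],4).tolist() for k in("time","tool_pos","wrist_force","finger_gap")})
c=r.capture("wrist");pickle.dump((c,s),open("w3.pkl","wb"));cv2.imwrite("pics/w3.png",c["color"][:,:,::-1])
E
```

```text
{'time': 11.3, 'tool_pos': [0.5209, 0.1073, 0.1837], 'wrist_force': [-0.152, 0.1415, -0.8008], 'finger_gap': 0.6029}
```

View pics/w3.png

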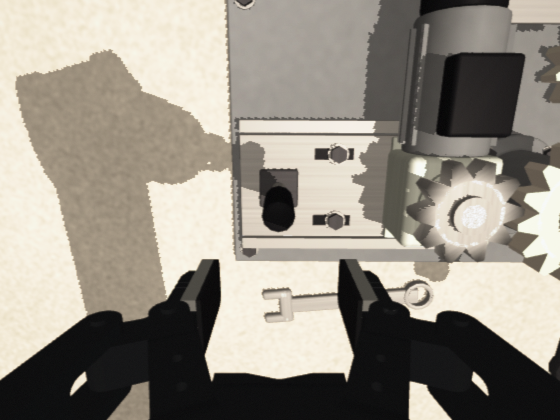

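The wrist view shows the grip top at about (279,215), between the open fingers. The pinion is at (470,212).

```bash
python3 - <<'E'
import pickle,numpy as np
from h import *
from bench import r
c,s=pickle.load(open("w3.pkl","rb"))
g=onz(c,(279,215),.122);s=r.state();print(g,s["tool_pos"],"shift",s["ee_rot"].T@(np.array([g[0],g[1],.1])-s["tool_pos"]))
E
```

```text
[0.52672661 0.10850761 0.122     ] [0.52176857 0.10582279 0.18459706] shift [ 0.0058119  -0.00098222  0.08457961]
```

Call:
send_rows(series="0.0055 -0.001 0 0 0 0 -0.2;0.0055 -0.001 0.03 0 0 0 -0.2;0.0055 -0.001 0.06 0 0 0 -0.1;0.0055 -0.001 0.075 0 0 0 0;0.0055 -0.001 0.084 0 0 0 0.2;0.0055 -0.001 0.084 0 0 0 0.36;0.0055 -0.001 0.084 0 0 0 0.42;0.0055 -0.001 0.084 0 0 0 0.45;0.0055 -0.001 0.084 0 0 0 0.48;0.0055 -0.001 0.084 0 0 0 0.51;0.0055 -0.001 0.084 0 0 0 0.54;0.0055 -0.001 0.084 0 0 0 0.6;0.0055 -0.001 0.084 0 0 0 0.7;0.0055 -0.001 0.084 0 0 0 0.7")

```text
time: 12.75
tool_pos: [0.5284, 0.1103, 0.1034]
ee_rot: [[0.95, 0.312, 0.002], [0.312, -0.95, 0.001], [0.002, -0.0, -1.0]]
wrist_force: [-2.8, 1.5, 8.7]
finger_gap: 0.218
```

```bash
python3 q.py
```

```text
t 12.75  uy 211.86 mm ux 113.33 dz -52.89 Fy 2.25 Fx -2.19 Fz 8.73 gap 0.2178 Tz -0.01
```

Call:
send_rows(series="0 0.001 0 0 0 0 0.7;0 0.002 0 0 0 0 0.7;0 0.003 0 0 0 0 0.7;0 0.004 0 0 0 0 0.7;0 0.005 0 0 0 0 0.7;0 0.006 0 0 0 0 0.7;0 0.006 0 0 0 0 0.7;0 0.006 0 0 0 0 0.7")

```text
time: 13.55
tool_pos: [0.5294, 0.1072, 0.1034]
ee_rot: [[0.95, 0.314, 0.001], [0.314, -0.95, 0.004], [0.002, -0.003, -1.0]]
wrist_force: [-4.0, 7.3, 9.4]
finger_gap: 0.217
```

```bash
python3 q.py
```

```text
t 13.55  uy 208.58 mm ux 113.34 dz -52.87 Fy 8.20 Fx -1.48 Fz 9.43 gap 0.2168 Tz -0.06
```

Call:
send_rows(series="0 0.0008 0 0 0 0 0.7;0 0.0016 0 0 0 0 0.7;0 0.0024 0 0 0 0 0.7;0 0.0024 0 0 0 0 0.7;0 0.0024 0 0 0 0 0.7")

```text
time: 14.05
tool_pos: [0.5301, 0.105, 0.1034]
ee_rot: [[0.95, 0.314, 0.001], [0.314, -0.95, 0.004], [0.002, -0.003, -1.0]]
wrist_force: [-4.1, 6.9, 8.4]
finger_gap: 0.215
```

```bash
python3 q.py
```

```text
t 14.05  uy 206.27 mm ux 113.31 dz -52.88 Fy 7.81 Fx -1.78 Fz 8.39 gap 0.2155 Tz 0.02
```

Call:
send_rows(series="0 -0.0012 0 0 0 0 0.7;0 -0.0025 0 0 0 0 0.7;0 -0.0025 0 0 0 0 0.5;0 -0.0025 0 0 0 0 0.4;0 -0.0025 0 0 0 0 0.25;0 -0.0025 0 0 0 0 0.1;0 -0.0025 0 0 0 0 0;0 -0.0025 0 0 0 0 -0.1;0 -0.0025 -0.03 0 0 0 -0.1;0 -0.0025 -0.08 0 0 0 -0.1;0 -0.0025 -0.11 0 0 0 -0.1;0 -0.0025 -0.11 0 0 0 -0.1;0 -0.0025 -0.11 0 0 0 -0.1")

```text
time: 15.35
tool_pos: [0.53, 0.1032, 0.2125]
ee_rot: [[0.95, 0.311, 0.002], [0.311, -0.95, -0.001], [0.001, 0.001, -1.0]]
wrist_force: [-0.1, -0.7, -0.5]
finger_gap: 0.549
```

```bash
python3 - <<'E'
from bench import r
import numpy as np
s=r.state();print(s["time"],s["tool_pos"],s["wrist_force"]);print(s["ee_rot"].T@(np.array([.4854,-.1228,.225])-s["tool_pos"]))
R=s["ee_rot"];print(np.degrees(np.arctan2(R[1,0],R[0,0])),R.round(4).tolist())
E
```

```text
15.35 [0.53002703 0.10321644 0.21250886] [-0.1474471  -0.66263657 -0.50291484]
[-0.11265985  0.2009584  -0.01243015]
18.11125486299864 [[0.9505, 0.3109, 0.0016], [0.3109, -0.9505, -0.0006], [0.0013, 0.001, -1.0]]
```

Call:
send_rows(series="-0.02 0.036 -0.012 0 0 0 -0.1;-0.043 0.078 -0.012 0 0 0 -0.1;-0.066 0.12 -0.012 0 0 0 -0.1;-0.089 0.16 -0.012 0 0 0 -0.1;-0.1125 0.201 -0.012 0 0 0 -0.1;-0.1125 0.201 -0.012 0 0 0 -0.1;-0.1125 0.201 -0.012 0 0 0 -0.1;-0.1125 0.201 -0.012 0 0 0 -0.1")

```text
time: 16.15
tool_pos: [0.4849, -0.1211, 0.2232]
ee_rot: [[0.95, 0.313, -0.001], [0.313, -0.95, 0.001], [-0.001, -0.002, -1.0]]
wrist_force: [0.1, 0.7, -0.3]
finger_gap: 0.55
```

```bash
python3 - <<'E'
from bench import r
import cv2,pickle,numpy as np
from h import *
s=r.state();print({k:np.round(s[k],4).tolist() for k in("time","tool_pos","wrist_force","finger_gap")})
c=r.capture("wrist");pickle.dump((c,s),open("w4.pkl","wb"));cv2.imwrite("pics/w4.png",c["color"][:,:,::-1])
E
```

```text
{'time': 16.15, 'tool_pos': [0.4849, -0.1211, 0.2232], 'wrist_force': [0.1384, 0.7279, -0.2531], 'finger_gap': 0.5496}
```

View pics/w4.png

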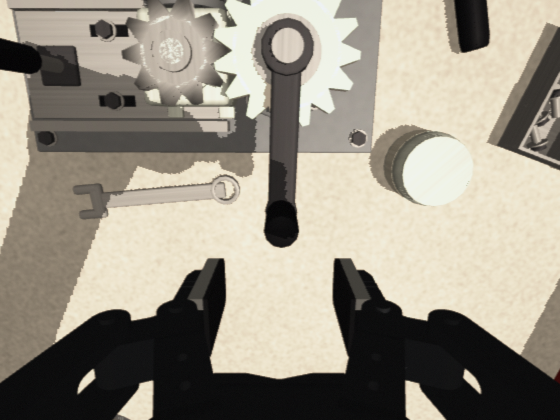

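The wrist view shows the knob top at about (281,229), nearly centred between the pads at columns 223 and 335. The gears are visibly deeper in mesh.

```bash
python3 - <<'E'
from bench import r
import pickle,numpy as np
from h import *
c,_=pickle.load(open("w4.pkl","rb"));k=onz(c,(281,229),.176);s=r.state()
E,K=c["extrinsics"],c["intrinsics"]
print(k,s["tool_pos"],s["ee_rot"].T@(np.array([k[0],k[1],.1563])-s["tool_pos"]))
p=np.array([.4866-.311*.0038,-.1264+.95*.0038,0]);print("mid expected",p,"offset uy mm",1e3*(k-p)@[-.311,.95,0])
E
```

```text
[ 0.4869849 -0.1224106  0.176    ] [ 0.485213   -0.12069023  0.22345212] [0.00116866 0.00227844 0.06714871]
mid expected [ 0.4854182 -0.12279    0.       ] offset uy mm -0.1268165107439477
```

Call:
send_rows(series="0.001 0.0022 0.015 0 0 0 0;0.001 0.0022 0.04 0 0 0 0;0.001 0.0022 0.06 0 0 0 0.1;0.001 0.0022 0.067 0 0 0 0.2;0.001 0.0022 0.067 0 0 0 0.3;0.001 0.0022 0.067 0 0 0 0.36;0.001 0.0022 0.067 0 0 0 0.40;0.001 0.0022 0.067 0 0 0 0.42;0.001 0.0022 0.067 0 0 0 0.44;0.001 0.0022 0.067 0 0 0 0.46;0.001 0.0022 0.067 0 0 0 0.48;0.001 0.0022 0.067 0 0 0 0.5;0.001 0.0022 0.067 0 0 0 0.52;0.001 0.0022 0.067 0 0 0 0.54;0.001 0.0022 0.067 0 0 0 0.56;0.001 0.0022 0.067 0 0 0 0.58;0.001 0.0022 0.067 0 0 0 0.6;0.001 0.0022 0.067 0 0 0 0.6")

```text
time: 18.0
tool_pos: [0.4871, -0.1245, 0.1575]
ee_rot: [[0.95, 0.311, 0.0], [0.311, -0.95, -0.001], [0.0, 0.001, -1.0]]
wrist_force: [-1.0, -0.6, 6.5]
finger_gap: 0.215
```

```bash
python3 q.py
```

```text
t 18.00  uy 1.63 mm ux 1.03 dz 1.17 Fy -0.31 Fx -1.14 Fz 6.53 gap 0.2154 Tz -0.03
```

Call:
send_rows(series="0 0.0007 0 0 0 0 0.6;0 0.0014 0 0 0 0 0.6;0 0.0018 0 0 0 0 0.6;0 0.0018 0 0 0 0 0.6")

```text
time: 18.4
tool_pos: [0.4874, -0.1255, 0.1574]
ee_rot: [[0.95, 0.312, -0.0], [0.312, -0.95, 0.0], [-0.0, -0.0, -1.0]]
wrist_force: [-2.0, 1.5, 6.6]
finger_gap: 0.215
```

```bash
python3 q.py
```

```text
t 18.40  uy 0.56 mm ux 1.02 dz 1.15 Fy 2.07 Fx -1.45 Fz 6.63 gap 0.2153 Tz -0.00
```

Call:
send_rows(series="0 -0.0007 0 0 0 0 0.6;0 -0.0014 0 0 0 0 0.6;0 -0.0021 0 0 0 0 0.6;0 -0.0028 0 0 0 0 0.6;0 -0.0035 0 0 0 0 0.6;0 -0.0042 0 0 0 0 0.6;0 -0.0049 0 0 0 0 0.6;0 -0.0056 0 0 0 0 0.6;0 -0.0062 0 0 0 0 0.6;0 -0.0062 0 0 0 0 0.6")

```text
time: 19.4
tool_pos: [0.4859, -0.1203, 0.1575]
ee_rot: [[0.95, 0.311, 0.001], [0.311, -0.95, -0.001], [0.0, 0.001, -1.0]]
wrist_force: [-1.4, 0.2, 5.7]
finger_gap: 0.214
```

```bash
python3 q.py
```

```text
t 19.40  uy 6.02 mm ux 1.19 dz 1.19 Fy 0.59 Fx -1.28 Fz 5.73 gap 0.2139 Tz -0.04
```

Call:
send_rows(series="0 -0.0006 0 0 0 0 0.6;0 -0.0012 0 0 0 0 0.6;0 -0.0018 0 0 0 0 0.6;0 -0.0018 0 0 0 0 0.6")

```text
time: 19.8
tool_pos: [0.4855, -0.1189, 0.1575]
ee_rot: [[0.95, 0.311, 0.001], [0.311, -0.95, -0.001], [0.001, 0.001, -1.0]]
wrist_force: [-0.6, -1.9, 5.1]
finger_gap: 0.213
```

```bash
python3 q.py
```

```text
t 19.80  uy 7.43 mm ux 1.23 dz 1.19 Fy -1.60 Fx -1.13 Fz 5.15 gap 0.2128 Tz 0.03
```

Call:
send_rows(series="0 -0.0004 0 0 0 0 0.6;0 -0.0008 0 0 0 0 0.6;0 -0.0008 0 0 0 0 0.6")

```text
time: 20.1
tool_pos: [0.4853, -0.1186, 0.1575]
ee_rot: [[0.951, 0.311, 0.001], [0.311, -0.951, -0.001], [0.001, 0.002, -1.0]]
wrist_force: [-0.7, -3.3, 5.9]
finger_gap: 0.214
```

```bash
python3 q.py
```

```text
t 20.10  uy 7.82 mm ux 1.22 dz 1.18 Fy -2.88 Fx -1.71 Fz 5.93 gap 0.2136 Tz -0.03
```

Call:
send_rows(series="0 0.0008 0 0 0 0 0.6;0 0.0016 0 0 0 0 0.6;0 0.0024 0 0 0 0 0.6;0 0.0032 0 0 0 0 0.6;0 0.004 0 0 0 0 0.6;0 0.0048 0 0 0 0 0.6;0 0.0056 0 0 0 0 0.6;0 0.0064 0 0 0 0 0.6;0 0.0072 0 0 0 0 0.6;0 0.008 0 0 0 0 0.6;0 0.0086 0 0 0 0 0.6;0 0.0092 0 0 0 0 0.6;0 0.0092 0 0 0 0 0.6;0 0.0092 0 0 0 0 0.6")

```text
time: 21.5
tool_pos: [0.4875, -0.1256, 0.1575]
ee_rot: [[0.95, 0.312, -0.0], [0.312, -0.95, 0.0], [-0.0, -0.001, -1.0]]
wrist_force: [-2.7, 2.3, 8.6]
finger_gap: 0.212
```

```bash
python3 q.py
```

```text
t 21.50  uy 0.52 mm ux 1.08 dz 1.15 Fy 2.98 Fx -1.81 Fz 8.59 gap 0.2125 Tz -0.03
```

Call:
send_rows(series="0 -0.0008 0 0 0 0 0.6;0 -0.0016 0 0 0 0 0.6;0 -0.0024 0 0 0 0 0.6;0 -0.0032 0 0 0 0 0.6;0 -0.004 0 0 0 0 0.6;0 -0.0048 0 0 0 0 0.6;0 -0.0056 0 0 0 0 0.6;0 -0.0064 0 0 0 0 0.6;0 -0.0072 0 0 0 0 0.6;0 -0.008 0 0 0 0 0.6;0 -0.0086 0 0 0 0 0.6;0 -0.0092 0 0 0 0 0.6;0 -0.0092 0 0 0 0 0.6;0 -0.0092 0 0 0 0 0.6")

```text
time: 22.9
tool_pos: [0.4853, -0.1186, 0.1575]
ee_rot: [[0.951, 0.311, 0.001], [0.311, -0.951, -0.001], [0.001, 0.002, -1.0]]
wrist_force: [0.1, -2.6, 5.4]
finger_gap: 0.215
```

```bash
python3 q.py
```

```text
t 22.90  uy 7.81 mm ux 1.23 dz 1.19 Fy -2.50 Fx -0.76 Fz 5.36 gap 0.2151 Tz -0.03
```

Call:
send_rows(series="0 0.0008 0 0 0 0 0.6;0 0.0016 0 0 0 0 0.6;0 0.0024 0 0 0 0 0.6;0 0.0032 0 0 0 0 0.6;0 0.004 0 0 0 0 0.6;0 0.0048 0 0 0 0 0.6;0 0.0056 0 0 0 0 0.6;0 0.0064 0 0 0 0 0.6;0 0.0072 0 0 0 0 0.6;0 0.008 0 0 0 0 0.6;0 0.0086 0 0 0 0 0.6;0 0.0092 0 0 0 0 0.6;0 0.0092 0 0 0 0 0.6;0 0.0092 0 0 0 0 0.6")

```text
time: 24.3
tool_pos: [0.4874, -0.1256, 0.1574]
ee_rot: [[0.95, 0.312, -0.001], [0.312, -0.95, 0.0], [-0.0, -0.001, -1.0]]
wrist_force: [-3.2, 1.4, 8.9]
finger_gap: 0.218
```

```bash
python3 q.py
```

```text
t 24.30  uy 0.53 mm ux 1.06 dz 1.14 Fy 2.37 Fx -2.59 Fz 8.90 gap 0.2175 Tz -0.03
```

Call:
send_rows(series="0 -0.0008 0 0 0 0 0.6;0 -0.0016 0 0 0 0 0.6;0 -0.0024 0 0 0 0 0.6;0 -0.0032 0 0 0 0 0.6;0 -0.004 0 0 0 0 0.6;0 -0.0048 0 0 0 0 0.6;0 -0.0056 0 0 0 0 0.6;0 -0.0064 0 0 0 0 0.6;0 -0.0072 0 0 0 0 0.6;0 -0.008 0 0 0 0 0.6;0 -0.0086 0 0 0 0 0.6;0 -0.0092 0 0 0 0 0.6;0 -0.0092 0 0 0 0 0.6;0 -0.0092 0 0 0 0 0.6")

```text
time: 25.7
tool_pos: [0.4853, -0.1186, 0.1575]
ee_rot: [[0.951, 0.311, 0.001], [0.311, -0.951, -0.001], [0.001, 0.002, -1.0]]
wrist_force: [0.0, -2.3, 5.5]
finger_gap: 0.216
```

```bash
python3 q.py
```

```text
t 25.70  uy 7.82 mm ux 1.23 dz 1.18 Fy -2.23 Fx -0.70 Fz 5.51 gap 0.2160 Tz 0.04
```

Play repeats: 7.29 mm span under load, about 6.4 mm free. Next I centre the crank, release it and lift clear.

Call:
send_rows(series="0 0.0008 0 0 0 0 0.6;0 0.0016 0 0 0 0 0.6;0 0.0024 0 0 0 0 0.6;0 0.0032 0 0 0 0 0.6;0 0.004 0 0 0 0 0.6;0 0.0044 0 0 0 0 0.6;0 0.0044 0 0 0 0 0.6;0 0.0044 0 0 0 0 0.55;0 0.0044 0 0 0 0 0.45;0 0.0044 0 0 0 0 0.35;0 0.0044 0 0 0 0 0.2;0 0.0044 0 0 0 0 0;0 0.0044 0 0 0 0 -0.1;0 0.0044 0 0 0 0 -0.1;0 0.0044 -0.02 0 0 0 -0.1;0 0.0044 -0.06 0 0 0 -0.1;0 0.0044 -0.09 0 0 0 -0.1;0 0.0044 -0.09 0 0 0 -0.1;0 0.0044 -0.09 0 0 0 -0.1;0 0.0044 -0.09 0 0 0 -0.1")

```text
time: 27.7
tool_pos: [0.4852, -0.1219, 0.246]
ee_rot: [[0.95, 0.311, -0.002], [0.311, -0.95, 0.0], [-0.002, -0.001, -1.0]]
wrist_force: [0.3, -0.9, -0.2]
finger_gap: 0.549
```

```bash
python3 - <<'E'
from bench import r
import cv2,numpy as np
s=r.state();print({k:np.round(s[k],4).tolist() for k in("time","tool_pos","wrist_force","finger_gap","dq")})
c=r.capture("wrist");cv2.imwrite("pics/w5.png",c["color"][:,:,::-1])
from h import *
print("knob pic to check")
import pickle;pickle.dump(c,open("w5.pkl","wb"))
E
```

```text
{'time': 27.7, 'tool_pos': [0.4852, -0.1219, 0.246], 'wrist_force': [0.3387, -0.8793, -0.1962], 'finger_gap': 0.5486, 'dq': [-0.0029, 0.0098, 0.0019, 0.0068, -0.0015, 0.001, 0.0018]}
knob pic to check
```

View pics/w5.png

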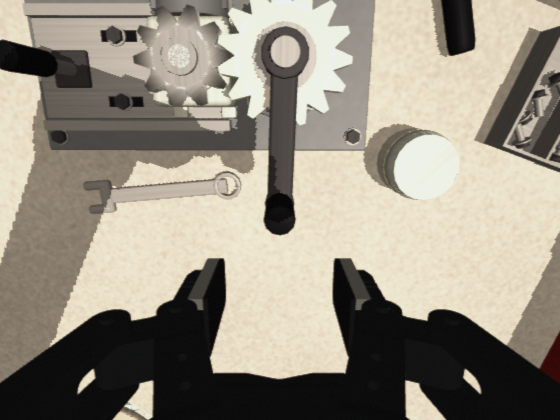

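The knob at (279,218) stands free and centred. The robot is clear, and the wrench and tin have not moved.

```bash
python3 -c "
from bench import r
print(r.close_job())"
```

```text
the job is handed in; nothing more can be done
None
```

The drive is set to about 6.3 mm of free play at the knob (4 to 9 mm allowed), and the job was handed in at about 28 s of the 61 s.

- **Adjustment:** I rocked the crank and felt about 13.6 mm of play, then slid the motor plate in about 5.6 mm by its grip. Pushing the plate took about 8 N.
- **Check:** I rocked the crank to and fro slowly (about 8 mm/s), more than twice, until the teeth took up on both sides. The force was 2 to 3 N at the stops. The knob's end positions repeated to about 0.02 mm, giving a loaded span of 7.3 mm, or about 6.3 to 6.4 mm of free play.
- **How it was left:** I released the crank in the middle of its play and lifted the gripper clear. The last picture shows the knob free and the wrench and tin unmoved. The screwdriver and spare pinion were only partly or not in that picture, and the robot never went near them.

The force readings had about 0.5 to 1 N of noise, so I took the contact points from where the arm deflected as well as from force. No check failed or disagreed.

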